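# Unhook the drawplate and stand it in its holder

## Task

Take the steel drawplate (the one with rows of small holes) off its peg on the tool stand by lifting it to clear the peg's upturned tip as you slide it off, without forcing it against the peg. Lower it gently, hang hole up, into the slot of the wooden-jawed holder so that it stands upright on the slot floor, and let go. Leave the brass gauge plate hanging on the other peg.

Things in the scene. Friction and masses are not known exactly. Their poses are not given: they have to be found in the camera images.
- tool_stand: fixed stand (wooden base, upright plywood board 260 mm wide, 200 mm high) on the thick beech work board, whose top is 44 mm above the bench. Origin at work-board height below the middle of the upright's front face; y along it; two pegs point along own -x, at own y = +70 and -70 mm. A hanging plate must be raised 10.5 to 19 mm to pass a peg's tip; it is clear of it at own x below -100 mm
- peg_tip_left (a point): end (centre of the round end) of the peg at the stand's own y = +70 mm: 6 mm steel rod, axis 185 mm above the work board, level for 74 mm out from the upright, then bent up 40 degrees over the last 12 mm, so that this point lies 86 mm out and 10 mm above the rod's axis
- peg_tip_right (a point): end (centre of the round end) of the peg at the stand's own y = -70 mm: 6 mm steel rod, axis 185 mm above the work board, level for 74 mm out from the upright, then bent up 40 degrees over the last 12 mm, so that this point lies 86 mm out and 10 mm above the rod's axis
- drawplate_centre (a point): centre of the loose grey steel drawplate, 56 mm wide (own y), 120 mm tall (own z, up to the hang hole's end), 8 mm thick (own x), about 0.32 kg; three rows of small dark holes (only drawn) and a real 26 mm hang hole near its top edge. It hangs upright on either peg, rod through the hang hole, 37 to 50 mm in front of the upright, parallel to it
- drawplate_hole (a point): centre of the drawplate's 26 mm hang hole, 39 mm above the plate's centre and 21 mm below its top edge
- drawplate_foot (a point): middle of the drawplate's lower edge, 60 mm below the plate's centre
- gauge_plate_centre (a point): centre of the loose brass gauge plate with three large dark round marks, the same size and hang hole as the drawplate, hanging on the other peg; to be left alone
- holder_slot (a point): centre of the slot floor, 12 mm above the work board, of the fixed holder: dark steel base 80 x 110 mm, two pale wooden jaws, tops 46 mm above the work board. The slot runs along own y: 13 mm wide (own x), 72 mm long between 30 mm high end stops; 45 degree lead-ins from 39 mm height up widen its mouth to 27 mm. The plate's width goes along own y, either face forward
- flex_shaft2: fixed black flexible tool shaft hanging in a loop at the left front of the bench, solid, to be kept clear of. Origin near the floor; the loop spans own x -105 to +95 mm and own y -210 to +210 mm, from about 50 to 950 mm above the bench. A slanting dark pole 60 mm wide stands just behind it. An arm coming from its left must first draw back to the robot's side, with the gripper at x below 0.30 m

How it is judged:
On the way:
1. the drawplate is clear of its peg, in the air in front of the tip (x of drawplate_hole in the frame of tool_stand below -0.098 m and height (world z) of drawplate_foot above 0.09 m), for 0.1 s.
At the end, for the whole second after the job is handed in: the drawplate stands in the holder's slot: its lower edge within 5 mm of the slot floor, its foot within 6.5 mm of the slot's centre across it and 12 mm along it, leaning less than 0.25 rad, hang hole up; the gauge plate still hangs within 30 mm of where it was (z of drawplate_foot in the frame of holder_slot below 0.005 m and x of drawplate_foot in the frame of holder_slot between -0.0065 and 0.0065 m and y of drawplate_foot in the frame of holder_slot between -0.012 and 0.012 m and angle between drawplate_centre's own z axis and vertical below 0.25 rad and distance of drawplate_centre from where it was at the start of the episode above 0.05 m and distance of gauge_plate_centre from where it was at the start of the episode below 0.03 m); the robot touches nothing.
It fails at once if the drawplate is forced against the stand or its peg (over 50 N) (contact force between drawplate and tool_stand above 50 N).
It fails at once if the drawplate is dropped or rammed into the holder (over 40 N) (contact force between drawplate and holder above 40 N).
It fails at once if the gauge plate is knocked off its peg (height (world z) of gauge_plate_centre below 0.134 m).
It also fails if it takes over 50 s, if anything falls off the work surface, if the arm or the gripper's body presses on something with over 40 N, if the wrist force passes 120 N, or if a joint passes its speed limit or range.

## Robot

A 7-joint arm with a two-finger parallel gripper is mounted at the origin on a cart in front of the work surface, level with it; the furniture and walls round the work are solid. World frame = base frame: x ahead of the robot, y to its left, z up, the work surface at z = 0. Lengths are in m, angles in rad, forces in N, time in s.
With the tool pointing down it reaches from about 0.4 to 0.85 m from the base axis. Payload 10.4 kg.
Tool frame: the origin (TCP) lies midway between the tips of the shut fingers; the grasp point (between the pads) lies 19 mm behind it; z points along the fingers, y is the direction in which the jaws open and shut (so a half turn about z gives the same grasp; the last joint's range is limited). The gripper opens to 85 mm and grips with 20 to 120 N. Pads are 22 mm wide; open, the fingers measure 114 mm over their backs; the gripper's body (76 mm by 85 mm) begins 54 mm behind the grasp point. The pads swing forward as they close: fully open they stand 13 mm farther back than shut.
Start: joints at [-1.323, 0.332, -0.065, 1.46, 0.022, 1.35, -0.088], TCP at [0.167, 0.602, 0.231] pointing down, gripper open.
Joint ranges: [-2.6, 2.6], [-0.5, 2.12], [-1.47, 1.34], [0.16, 2.42], [-1.27, 4.41], [0.06, 2.06], [-2.6, 2.6]. Speed limits (rad/s): [2.22, 2.22, 2.79, 2.79, 3.14, 3.14, 3.14].

## Interface

Orientations are given as a unit quaternion [w, x, y, z].
In Python, from station import get_obs, snapshot, calibration, job_done gives the robot as it stands.
- The arm moves only by the tool send_rows, never from a script. Its argument "commands" is one flat list of numbers, 6 for each row, row after row: the shift along the world's x, y, z normalised to -1 to 1, where 1 is 0.025 m, then the turn, a rotation vector about the world's x, y, z normalised to -1 to 1, where 1 is 0.12 rad. A call has 1 to 8 rows; each row shifts and turns the commanded pose from where the row before left it; what a row does not reach is not made up. A row lasts 1/10 s, in which the tool goes at most 50 mm and 8.59 degrees, less where a joint would pass 70% of its speed; a pose out of reach is approached as far as the arm can. A call with a number of a shift or a turn outside -1 to 1 is refused whole. A call with a gripper value outside its range is refused whole. "fingers" is the closure, from 0 (fully open) to 1 (shut), set as the call begins (left out, the last holds). The fingers move at their own pace and stop on an object; the grip force is fixed at half the most. Time passes only in rows, so rows that do not move let the fingers close. It gives the time, the measured TCP pose, the force and the opening at its end, in the units of the state.
- get_obs(): the state, without advancing time (a new reading comes with each control period).
- snapshot(name): name is "scene" or "top" or "wrist"; returns the picture (420x560x3 uint8, red, green, blue); there is no depth.
- calibration(name): a dict with "vfov" (degrees; the focal length in pixels is half the picture's height over the tangent of half this angle, whatever the lens; pixels are square), "cx", "cy" (the principal point, pixels), "camera_from_world" (4x4, takes a point from world to camera coordinates); the wrist camera has in their place "T_tool_cam" (4x4, takes a point from camera to tool coordinates, whose origin is the TCP and whose axes are the flange's). Camera axes: x right, y down, z forward; pixel columns grow to the right and rows downward; lengths in m; the calibration is good to about 2 mm. A picture is of the moment at which its call begins: read the wrist's pose just before it. calibration takes no time and is no camera call.
- job_done(): hands the job in, once; it reports no verdict.
The state is a dict: "clock": time; "qpos": joint angles; "joint_vel": joint speeds; "tau": joint torques, N m; "tcp_pos": TCP position; "tool_rot": TCP orientation; "ft_force": force on the tool from outside, world axes, zero at the start; "wrist_torque": the same for the moment, N m; "finger_gap": finger opening in m.
Only numpy, scipy, OpenCV 4.12 (cv2) and the standard library are available. Lean on these libraries where they do the work, as an engineer would, in place of code of your own. Each camera call takes 0.05 s, during which the arm holds its last target.

## Working session

There is one attempt and no reset: what is moved stays moved. The work goes in short steps, Python scripts to look and compute and a tool call to move; the robot and the scene stay as the last step left them, time stands still between calls to the robot, and variables do not carry over. Pictures are saved under pics/ and viewed, and the job is handed in when it is done.

Besides the shell and the picture viewer there is one more tool, called after "Call:" as name(argument=value, ...), one argument or row to a line, values as JSON. send_rows: Moves the arm, as the interface text tells. Its arguments: {"type":"object","properties":{"commands":{"type":"array","items":{"type":"number","minimum":-1,"maximum":1}},"fingers":{"type":"number"}},"required":["commands"]}

```bash
ls; mkdir -p pics
python3 - <<'E'
from station import *
import cv2
o=get_obs();print(o)
for n in ["scene","top","wrist"]:
    print(n,calibration(n)); cv2.imwrite(f"pics/{n}0.png",snapshot(n)[:,:,::-1])
E
```

```text
pics
{'clock': 0.0, 'qpos': array([-1.3226134 ,  0.33289854, -0.06472171,  1.46092981,  0.02159356,
        1.34991616, -0.08849405]), 'joint_vel': array([-0.00254122, -0.00102153, -0.00063056,  0.00019185, -0.00103201,
       -0.00010877,  0.0001909 ]), 'tau': array([-4.37143699e-04, -6.25436139e+01,  4.88545094e-02, -3.91608024e+01,
        1.62189861e-02,  9.83559410e-03, -6.10736890e-06]), 'tcp_pos': array([0.16706854, 0.6018647 , 0.23050484]), 'tool_rot': array([-7.14674290e-05,  1.34955476e-01,  9.90851396e-01, -7.24730051e-04]), 'ft_force': array([-0.09889213,  0.13524614, -0.54771988]), 'wrist_torque': array([-0.0379599 ,  0.03660917,  0.00067943]), 'finger_gap': 0.08523731637814883}
scene {'vfov': 47.078372954466246, 'cx': 278.1425836597446, 'cy': 207.05405911795813, 'camera_from_world': array([[-0.48458253, -0.87451239, -0.02019553,  0.40285687],
       [-0.3935572 ,  0.23857933, -0.88780214, -0.08535354],
       [ 0.7812122 , -0.42226531, -0.45978202,  1.86746955],
       [ 0.        ,  0.        ,  0.        ,  1.        ]])}
top {'vfov': 43.03240599669536, 'cx': 276.4551329896913, 'cy': 222.1221786798884, 'camera_from_world': array([[-0.41785525, -0.90850588,  0.0037495 ,  0.37856368],
       [-0.80581924,  0.36871354, -0.46336344,  0.28994431],
       [ 0.41958592, -0.19664026, -0.8861604 ,  1.76391235],
       [ 0.        ,  0.        ,  0.        ,  1.        ]])}
wrist {'vfov': 60.276725861013496, 'cx': 281.0852101266445, 'cy': 213.90649318435783, 'T_tool_cam': array([[-1.68185597e-04, -9.59168805e-01, -2.82834184e-01,
         7.33666252e-02],
       [ 9.99999889e-01, -3.66830405e-05, -4.70241427e-04,
         2.24562555e-04],
       [ 4.40665690e-04, -2.82834232e-01,  9.59168704e-01,
        -1.41679478e-01],
       [ 0.00000000e+00,  0.00000000e+00,  0.00000000e+00,
         1.00000000e+00]])}
```

View pics/scene0.png

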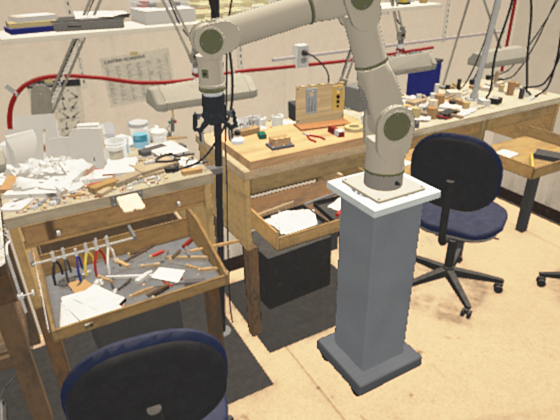

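View pics/top0.png

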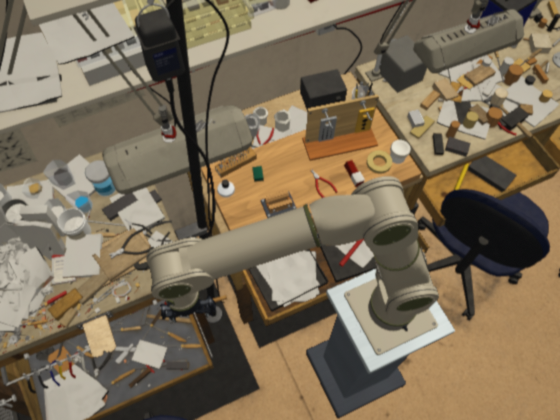

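View pics/wrist0.png

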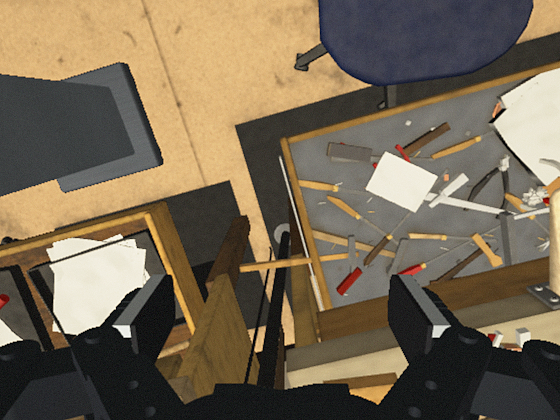

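Run:
```python
import cv2
a=cv2.imread("pics/scene0.png")[60:180,200:380];b=cv2.imread("pics/top0.png")[60:240,200:440]
cv2.imwrite("pics/s0c.png",cv2.resize(a,None,fx=4.4,fy=4.4,interpolation=cv2.INTER_CUBIC))
cv2.imwrite("pics/t0c.png",cv2.resize(b,None,fx=3.3,fy=3.3,interpolation=cv2.INTER_CUBIC))
```

```text
(no output)
```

View pics/s0c.png

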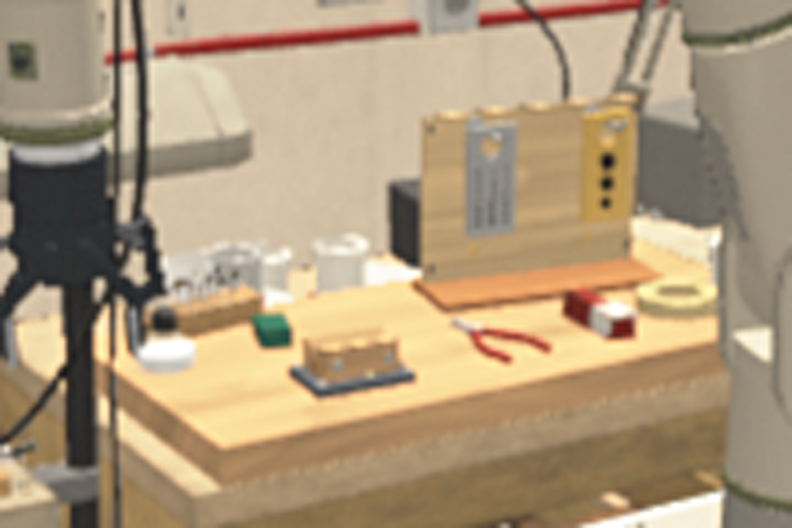

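View pics/t0c.png

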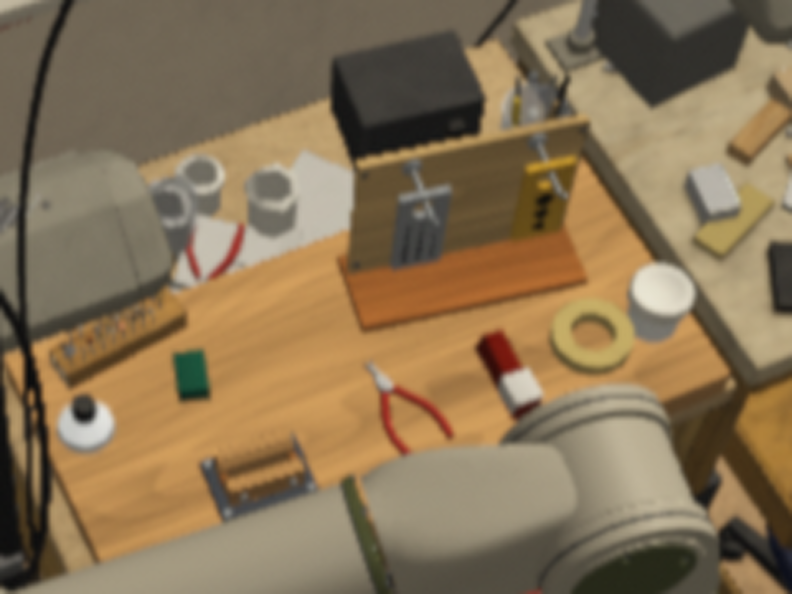

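```bash
cat > h.py <<'E'
import numpy as np
from station import *
from scipy.spatial.transform import Rotation as R
def cam(n,obs=None):
    c=calibration(n); f=210/np.tan(np.radians(c["vfov"])/2)
    if n=="wrist":
        o=obs or get_obs(); q=o["tool_rot"]; T=np.eye(4); T[:3,:3]=R.from_quat(q[[1,2,3,0]]).as_matrix(); T[:3,3]=o["tcp_pos"]
        E=np.linalg.inv(T@c["T_tool_cam"])
    else: E=c["camera_from_world"]
    return f,c["cx"],c["cy"],E
def ray(C,u,v):
    f,cx,cy,E=C; d=E[:3,:3].T@np.array([(u-cx)/f,(v-cy)/f,1]); return -E[:3,:3].T@E[:3,3],d/np.linalg.norm(d)
def tri(obs):
    A=np.zeros((3,3));b=np.zeros(3);rs=[ray(*o) for o in obs]
    for p,d in rs: M=np.eye(3)-np.outer(d,d);A+=M;b+=M@p
    x=np.linalg.solve(A,b); return x,[np.linalg.norm((np.eye(3)-np.outer(d,d))@(x-p)) for p,d in rs]
def plane(C,u,v,z):
    p,d=ray(C,u,v); return p+d*(z-p[2])/d[2]
def proj(C,X):
    f,cx,cy,E=C; x=E[:3,:3]@X+E[:3,3]; return cx+f*x[0]/x[2],cy+f*x[1]/x[2]
E
python3 - <<'E'
from h import *
np.set_printoptions(precision=4,suppress=True)
S=cam("scene");T=cam("top")
s=lambda u,v:(S,200+u/4.4-.4,60+v/4.4-.4)
t=lambda u,v:(T,200+u/3.3-.35,60+v/3.3-.35)
for n,a,b in [("UL",(468,122),(397,195)),("UR",(517,122),(452,187)),("LL",(468,232),(393,267)),("LR",(515,235),(437,262)),("bTL",(422,117),(360,165)),("bTR",(638,98),(588,125)),("baseL",(445,308),(365,328)),("baseR",(660,270),(585,282))]:
    print(n,*tri([s(*a),t(*b)]))
for p in [(203,460),(293,440),(315,490),(222,518)]: print("holder",plane(*t(*p),0.05))
for p in [(290,372),(325,395),(413,377)]: print("holder s",plane(*s(*p),0.05))
E
```

```text
UL [ 0.6376 -0.0437  0.2448] [np.float64(0.0039141962488924), np.float64(0.003914196248892267)]
UR [ 0.628  -0.1019  0.239 ] [np.float64(0.0023076687016631158), np.float64(0.002307668701663317)]
LL [ 0.6334 -0.0445  0.1254] [np.float64(0.001788810745839717), np.float64(0.0017888107458396243)]
LR [ 0.6241 -0.0974  0.1157] [np.float64(0.0038757065182187045), np.float64(0.0038757065182186646)]
bTL [ 0.6932 -0.0242  0.2419] [np.float64(5.950993397799443e-05), np.float64(5.950993397760049e-05)]
bTR [ 0.6407 -0.2716  0.2405] [np.float64(0.0019823094631306), np.float64(0.0019823094631303607)]
baseL [ 0.6191 -0.0073  0.0494] [np.float64(0.0009999819081995542), np.float64(0.0009999819081995748)]
baseR [ 0.5624 -0.256   0.0654] [np.float64(0.0006237914643258226), np.float64(0.000623791464325956)]
holder [0.5382 0.2294 0.05  ]
holder [0.5204 0.1302 0.05  ]
holder [0.4544 0.1353 0.05  ]
holder [0.4648 0.2399 0.05  ]
holder s [0.5267 0.2323 0.05  ]
holder s [0.4495 0.2337 0.05  ]
holder s [0.4475 0.1339 0.05  ]
```

Run:
```python
from h import *
import cv2
np.set_printoptions(precision=3,suppress=True)
S=cam("scene");T=cam("top")
for u in [(226,60),(226,100),(226,170),(232,100)]:
  p,d=ray(S,*u); print(u,[ (p+d*k) .round(2).tolist() for k in (1.4,1.5,1.6,1.7,1.8)], [np.round(proj(T,p+d*k)).tolist() for k in (1.4,1.5,1.6,1.7,1.8)])
b=cv2.imread("pics/top0.png")[0:330,120:300]
cv2.imwrite("pics/t0d.png",cv2.resize(b,None,fx=1.8,fy=1.8,interpolation=cv2.INTER_CUBIC))
b=cv2.imread("pics/scene0.png")[0:350,150:300]
cv2.imwrite("pics/s0d.png",cv2.resize(b,None,fx=1.7,fy=1.7,interpolation=cv2.INTER_CUBIC))
```

```text
(226, 60) [[-0.03, 0.63, 0.54], [0.06, 0.59, 0.52], [0.15, 0.55, 0.51], [0.25, 0.51, 0.49], [0.34, 0.48, 0.47]] [[194.0, 358.0], [196.0, 316.0], [199.0, 278.0], [201.0, 244.0], [203.0, 213.0]]
(226, 100) [[-0.05, 0.64, 0.44], [0.04, 0.61, 0.41], [0.13, 0.57, 0.39], [0.22, 0.53, 0.36], [0.31, 0.5, 0.34]] [[196.0, 379.0], [199.0, 340.0], [201.0, 305.0], [203.0, 274.0], [205.0, 245.0]]
(226, 170) [[-0.1, 0.68, 0.25], [-0.01, 0.65, 0.21], [0.07, 0.61, 0.17], [0.16, 0.58, 0.13], [0.24, 0.54, 0.1]] [[199.0, 419.0], [202.0, 385.0], [204.0, 354.0], [206.0, 326.0], [207.0, 301.0]]
(232, 100) [[-0.05, 0.63, 0.44], [0.04, 0.59, 0.41], [0.13, 0.55, 0.39], [0.21, 0.51, 0.36], [0.3, 0.48, 0.33]] [[203.0, 378.0], [206.0, 340.0], [209.0, 305.0], [211.0, 274.0], [213.0, 245.0]]
```

View pics/t0d.png

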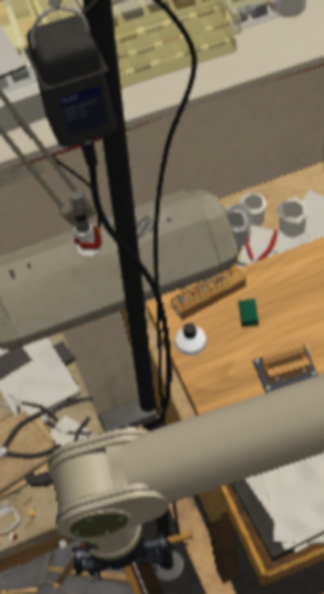

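View pics/s0d.png

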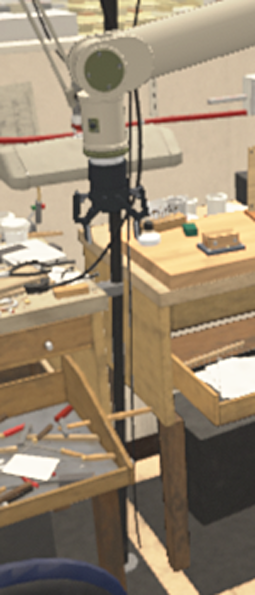

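Call:
send_rows(
  commands=[0.0,-1,0.5,0,0,0,0.0,-1,0.5,0,0,0,0.0,-1,0.5,0,0,0,0.1,-1,0.5,0,0,0,0.3,-1,0.5,0,0,0,0.4,-1,0.5,0,0,0,0.5,-1,0.5,0,0,0,0.5,-1,0.5,0,0,0],
)

```text
clock: 0.95
tcp_pos: [0.2124, 0.401, 0.3317]
tool_rot: [-0.0, 0.135, 0.991, -0.0]
ft_force: [0.6, 0.5, 0.6]
finger_gap: 0.0849
```

Call:
send_rows(
  commands=[0.3,-1,0,0,0,0,0.3,-1,0,0,0,0,0.3,-1,0,0,0,0,0.2,-1,0,0,0,0,0.2,-1,0,0,0,0,0.2,-1,0,0,0,0,0.1,-1,0,0,0,0,0,-1,0,0,0,0],
)

```text
clock: 1.75
tcp_pos: [0.2523, 0.201, 0.3311]
tool_rot: [-0.0, 0.135, 0.991, 0.0]
ft_force: [0.7, 0.8, 0.2]
finger_gap: 0.0852
```

Call:
send_rows(
  commands=[0,-1,0,0,0,0,0,-1,0,0,0,0,0.2,-1,0,0,0,0,0.6,-1,0,0,0,0,1,-0.5,0,0,0,0,1,0,0,0,0,0,1,0,0,0,0,0,0,0,0,0,0,0],
)

```text
clock: 2.55
tcp_pos: [0.348, 0.0937, 0.3309]
tool_rot: [-0.0, 0.136, 0.991, -0.0]
ft_force: [-1.0, 0.6, -0.1]
finger_gap: 0.0853
```

Run:
```python
from h import *
import cv2,pickle
for n in ["wrist","top"]:
    o=get_obs(); cv2.imwrite(f"pics/{n}1.png",snapshot(n)[:,:,::-1]); pickle.dump(o,open(f"pics/{n}1.pkl","wb")); print(o["tcp_pos"])
```

```text
[0.34804745 0.09365544 0.33090528]
[0.34681728 0.09393161 0.33097287]
```

View pics/wrist1.png

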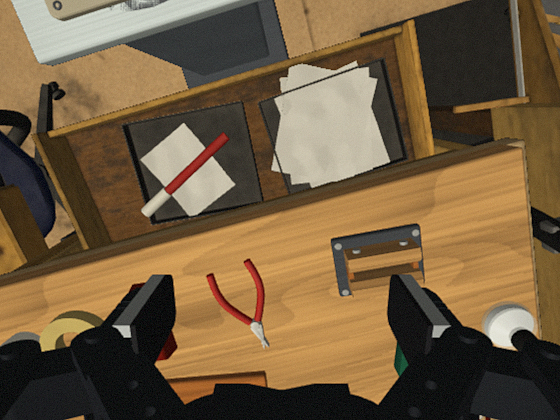

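View pics/top1.png

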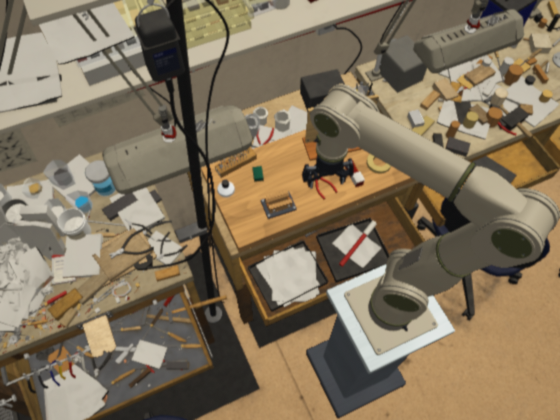

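Call:
send_rows(
  commands=[0.5,0.6,-0.5,0,0,0,0.5,0.6,-0.5,0,0,0,0.5,0.6,-0.5,0,0,0,0.5,0.6,-0.5,0,0,0,0.5,0.4,-0.4,0,0,0,0,0,0,0,0,0,0,0,0,0,0,0],
)

```text
clock: 3.35
tcp_pos: [0.4082, 0.164, 0.2716]
tool_rot: [-0.0, 0.135, 0.991, -0.0]
ft_force: [0.2, 0.4, -0.3]
finger_gap: 0.0854
```

Run:
```python
from h import *
import cv2,pickle
for n in ["wrist"]:
    o=get_obs(); cv2.imwrite(f"pics/{n}2.png",snapshot(n)[:,:,::-1]); pickle.dump(o,open(f"pics/{n}2.pkl","wb")); print(o["tcp_pos"],np.abs(o["joint_vel"]).max())
    im=cv2.imread("pics/wrist2.png")[170:390,180:400]; cv2.imwrite("pics/wrist2c.png",cv2.resize(im,None,fx=2.7,fy=2.7,interpolation=cv2.INTER_CUBIC))
```

```text
[0.40819448 0.16400422 0.27156624] 0.01912193734302776
```

View pics/wrist2c.png

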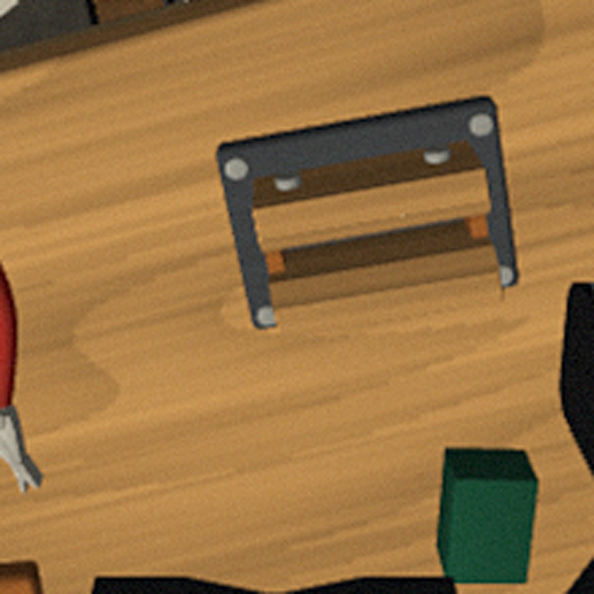

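Run:
```python
from h import *
import pickle
np.set_printoptions(precision=4,suppress=True)
W=cam("wrist",pickle.load(open("pics/wrist2.pkl","rb")))
P=[plane(W,180+u/2.7-.3,170+v/2.7-.3,0.057) for u,v in [(235,168),(480,124),(265,316),(507,275)]]
print(np.array(P),np.mean(P,0))
d1=P[1]-P[0];d2=P[3]-P[2];e1=P[2]-P[0];e2=P[3]-P[1]
print([np.linalg.norm(x) for x in (d1,d2,e1,e2)],[np.degrees(np.arctan2(-x[0],x[1])) for x in (d1,d2)],[np.degrees(np.arctan2(x[1],x[0])) for x in (e1,e2)])
# slot mouth edges: dark slot floor endpoints
Q=[plane(W,180+u/2.7-.3,170+v/2.7-.3,z) for u,v,z in [(253,208,.09),(487,168,.09),(285,248,.09),(470,216,.09),(285,277,.056),(497,243,.056)]]
print(np.array(Q))
```

```text
[[0.4535 0.1359 0.057 ]
 [0.4614 0.2308 0.057 ]
 [0.5175 0.13   0.057 ]
 [0.5258 0.2279 0.057 ]] [0.4896 0.1812 0.057 ]
[np.float64(0.09515707062735508), np.float64(0.09827993442019074), np.float64(0.0643135578655957), np.float64(0.06453319121554063)] [np.float64(-4.7497770524080964), np.float64(-4.850287105296996)] [np.float64(-5.271458440268943), np.float64(-2.4965953828773615)]
[[0.4589 0.1423 0.09  ]
 [0.4663 0.2254 0.09  ]
 [0.4767 0.1492 0.09  ]
 [0.4824 0.2158 0.09  ]
 [0.5035 0.1422 0.056 ]
 [0.5117 0.2271 0.056 ]]
```

Call:
send_rows(
  commands=[0,-0.5,1,0,0,0,0,-1,1,0,0,0,0.3,-1,1,0,0,0,0.8,-1,1,0,0,0,0.9,-1,0.4,0,0,0,0.9,-1,0,0,0,0,0.9,-1,0,0,0,0,0.9,-1,0,0,0,0],
)

```text
clock: 4.2
tcp_pos: [0.5265, -0.0247, 0.3826]
tool_rot: [0.001, 0.135, 0.991, 0.001]
ft_force: [0.1, 0.8, -0.4]
finger_gap: 0.0852
```

Call:
send_rows(
  commands=[0,-0.8,0,0,0,0,0,-0.5,0,0,0,0,0,0,0,0,0,0,0,0,0,0,0,0],
)

```text
clock: 4.6
tcp_pos: [0.5261, -0.0551, 0.3819]
tool_rot: [0.0, 0.135, 0.991, 0.001]
ft_force: [0.2, 0.6, -0.3]
finger_gap: 0.0853
```

```bash
cat > snap.py <<'E'
from h import *
import cv2,pickle,sys
k,u0,v0,u1,v1,s=sys.argv[1],*map(float,sys.argv[2:])
o=get_obs(); im=snapshot("wrist")[:,:,::-1]; cv2.imwrite(f"pics/wrist{k}.png",im); pickle.dump(o,open(f"pics/wrist{k}.pkl","wb")); print(o["tcp_pos"],np.abs(o["joint_vel"]).max())
cv2.imwrite(f"pics/wrist{k}c.png",cv2.resize(im[int(v0):int(v1),int(u0):int(u1)],None,fx=s,fy=s,interpolation=cv2.INTER_CUBIC))
E
python3 snap.py 3 0 0 560 420 1
```

```text
[ 0.5260539  -0.05506393  0.38189426] 0.014366568352884903
```

View pics/wrist3c.png

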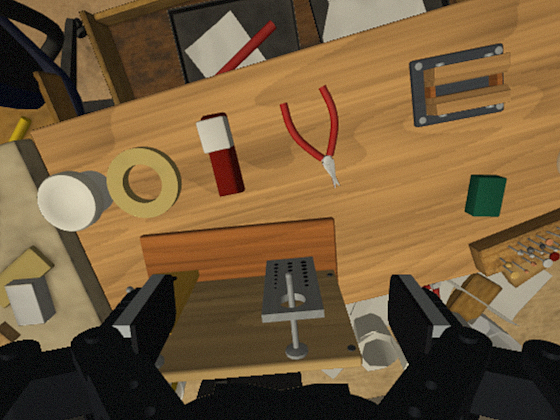

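Run:
```python
import cv2
im=cv2.imread("pics/wrist3.png")
cv2.imwrite("pics/a.png",cv2.resize(im[240:380,220:370],None,fx=4,fy=4,interpolation=cv2.INTER_CUBIC))
cv2.imwrite("pics/b.png",cv2.resize(im[30:140,400:520],None,fx=5,fy=5,interpolation=cv2.INTER_CUBIC))
```

```text
(no output)
```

View pics/a.png

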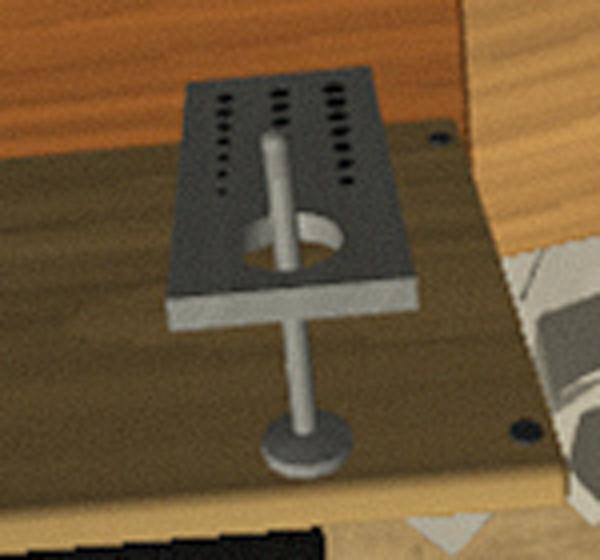

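View pics/b.png

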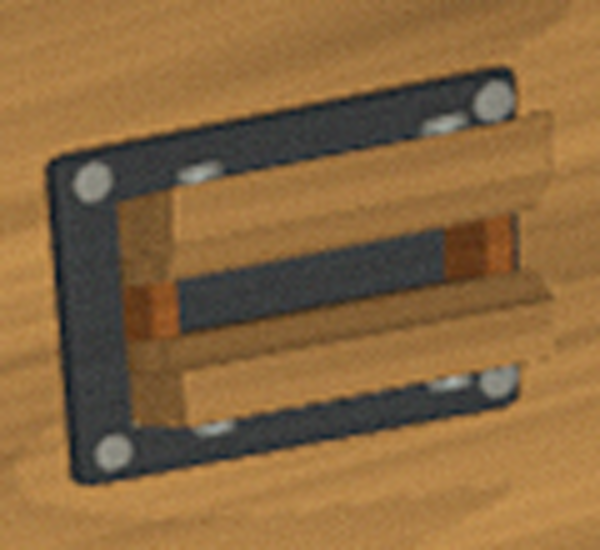

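Run:
```python
from h import *
import pickle
np.set_printoptions(precision=4,suppress=True)
W=cam("wrist",pickle.load(open("pics/wrist3.pkl","rb")))
a=lambda u,v,z: plane(W,220+u/4-.4,240+v/4-.4,z)
b=lambda u,v,z: plane(W,400+u/5-.4,30+v/5-.4,z)
P=[a(167,300,.2395),a(415,277,.2395),a(170,330,.2395),a(418,308,.2395)]
print("top",np.array(P),np.mean(P,0),[np.degrees(np.arctan2(-(q-p)[0],(q-p)[1])) for p,q in ((P[0],P[1]),(P[2],P[3]))],np.linalg.norm(P[1]-P[0]))
print("tip",a(273,140,.239),"root",a(305,430,.229))
B=[a(0,520,.244),a(560,470,.244)];print("board",B,np.degrees(np.arctan2(-(B[1]-B[0])[0],(B[1]-B[0])[1])))
P=[b(93,182,.057),b(494,101,.057),b(113,452,.057),b(497,380,.057)]
print(np.array(P),np.mean(P,0),(P[1]+P[2])/2)
d=P[1]-P[0];print(np.linalg.norm(d),np.degrees(np.arctan2(-d[0],d[1])));d=P[2]-P[0];print(np.degrees(np.arctan2(d[1],d[0])))
```

```text
top [[ 0.6218 -0.0995  0.2395]
 [ 0.6309 -0.0449  0.2395]
 [ 0.6293 -0.101   0.2395]
 [ 0.6387 -0.0461  0.2395]] [ 0.6302 -0.0729  0.2395] [np.float64(-9.529515169473914), np.float64(-9.751699721310453)] 0.05542514167827679
tip [ 0.5905 -0.0665  0.239 ] root [ 0.6705 -0.0802  0.229 ]
board [array([ 0.6641, -0.1519,  0.244 ]), array([ 0.6854, -0.0245,  0.244 ])] -9.49058342300975
[[0.4538 0.1363 0.057 ]
 [0.4615 0.231  0.057 ]
 [0.5174 0.1309 0.057 ]
 [0.5257 0.2252 0.057 ]] [0.4896 0.1809 0.057 ] [0.4895 0.181  0.057 ]
0.09500197231116984 -4.632678534800318
-4.897455215417821
```

Call:
send_rows(
  commands=[0.84,-0.14,-0.4,0,0,0.43,0.84,-0.14,-0.4,0,0,0.43,0.83,-0.15,-0.4,0,0,0,0.83,-0.15,-0.4,0,0,0,0.83,-0.14,-0.4,0,0,0,0,0,0,0,0,0,0,0,0,0,0,0],
)

```text
clock: 5.35
tcp_pos: [0.6306, -0.0727, 0.3311]
tool_rot: [-0.0, 0.083, 0.997, 0.0]
ft_force: [0.1, -0.0, 0.7]
finger_gap: 0.0856
```

```bash
python3 snap.py 4 0 0 560 420 1
```

```text
[ 0.63056547 -0.07273893  0.33109015] 0.03354221022869865
```

View pics/wrist4c.png

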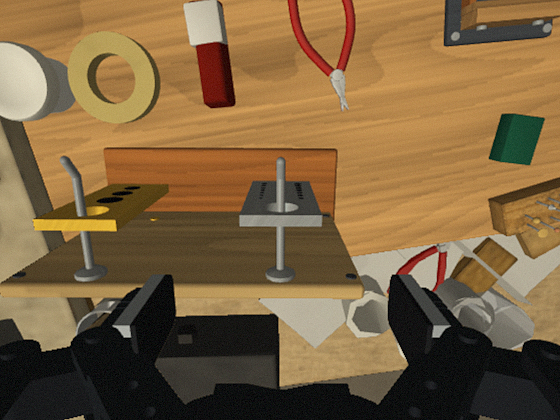

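Run:
```python
import cv2
im=cv2.imread("pics/wrist4.png")
cv2.imwrite("pics/a.png",cv2.resize(im[150:290,220:350],None,fx=4,fy=4,interpolation=cv2.INTER_CUBIC))
```

```text
(no output)
```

View pics/a.png

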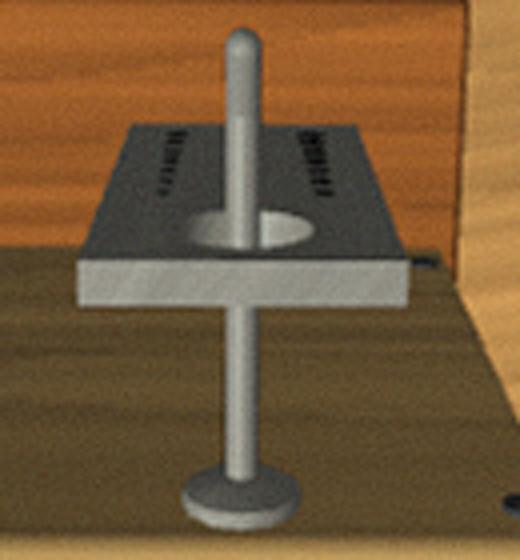

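Run:
```python
from h import *
import pickle
np.set_printoptions(precision=4,suppress=True)
W4=cam("wrist",pickle.load(open("pics/wrist4.pkl","rb")));W3=cam("wrist",pickle.load(open("pics/wrist3.pkl","rb")))
a=lambda u,v:(W3,220+u/4-.4,240+v/4-.4)
b=lambda u,v:(W4,220+u/4-.4,150+v/4-.4)
for A,B in [((167,300),(79,261)),((415,277),(407,259)),((170,330),(80,305)),((418,308),(407,304)),((273,140),(243,40)),((305,430),(241,485))]:
    print(tri([a(*A),b(*B)]),plane(*b(*B),.2395))
```

```text
(array([ 0.6222, -0.0996,  0.2388]), [np.float64(3.771392896097434e-05), np.float64(3.7713928961005135e-05)]) [ 0.622  -0.0995  0.2395]
(array([ 0.6308, -0.0449,  0.2396]), [np.float64(0.00017317873144585578), np.float64(0.00017317873144586898)]) [ 0.6308 -0.045   0.2395]
(array([ 0.63  , -0.1011,  0.2384]), [np.float64(4.1709012310774914e-05), np.float64(4.170901231077422e-05)]) [ 0.6297 -0.1009  0.2395]
(array([ 0.6388, -0.046 ,  0.2395]), [np.float64(0.00010058631586116645), np.float64(0.00010058631586120116)]) [ 0.6387 -0.0461  0.2395]
(array([ 0.5898, -0.0662,  0.2407]), [np.float64(6.856457025602047e-05), np.float64(6.856457025594764e-05)]) [ 0.59   -0.0661  0.2395]
(array([ 0.6747, -0.0808,  0.2233]), [np.float64(2.4096616258844178e-05), np.float64(2.4096616258861332e-05)]) [ 0.6671 -0.0795  0.2395]
```

Call:
send_rows(
  commands=[0,0,-0.8,0,0,0,0,0,-0.8,0,0,0,0,0,-0.8,0,0,0,0,0,-0.8,0,0,0,0,0,-0.8,0,0,0,0,0,-0.8,0,0,0,0,0,-0.8,0,0,0,0,0,-0.24,0,0,0],
)

```text
clock: 6.2
tcp_pos: [0.6296, -0.0728, 0.1845]
tool_rot: [-0.001, 0.083, 0.997, 0.001]
ft_force: [0.1, 1.1, -0.0]
finger_gap: 0.0855
```

```bash
python3 snap.py 5 0 0 560 420 1
```

```text
[ 0.62959519 -0.07281315  0.18445327] 0.08458997958778586
```

View pics/wrist5c.png

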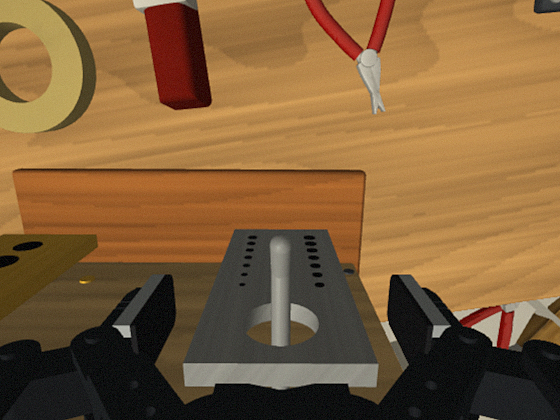

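Call:
send_rows(
  commands=[0,0,0,0,0,0,0,0,0,0,0,0,0,0,0,0,0,0,0,0,0,0,0,0,0,0,0,0,0,0],
  fingers=1,
)

```text
clock: 6.75
tcp_pos: [0.6316, -0.0737, 0.1871]
tool_rot: [0.001, 0.084, 0.997, 0.0]
ft_force: [-1.1, 0.4, 7.2]
finger_gap: 0.0552
```

```bash
python3 snap.py 6 0 0 560 420 1;python3 -c "
from station import *;print(get_obs()['ft_force'],get_obs()['finger_gap'])"
```

```text
[ 0.63164989 -0.07374074  0.18708791] 0.0013698270319230917
[1.02495378 0.91172435 6.59324921] 0.05527107946081477
```

View pics/wrist6c.png

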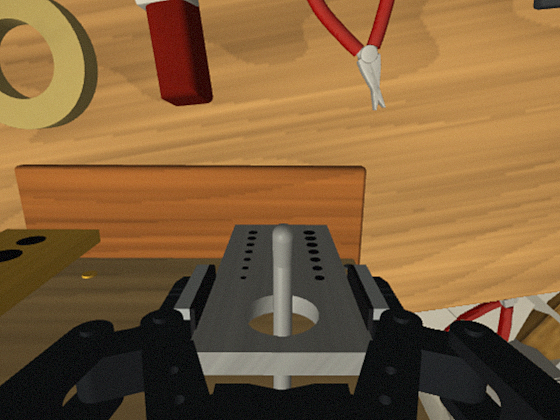

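Call:
send_rows(
  commands=[0,0,0.2,0,0,0,0,0,0.2,0,0,0,0,0,0.2,0,0,0,0,0,0,0,0,0,0,0,0,0,0,0],
)

```text
clock: 7.3
tcp_pos: [0.6306, -0.0739, 0.2004]
tool_rot: [-0.0, 0.084, 0.996, 0.0]
ft_force: [0.2, 0.5, -4.0]
finger_gap: 0.0552
```

Call:
send_rows(
  commands=[0,0,0.06,0,0,0,0,0,0,0,0,0,0,0,0,0,0,0],
)

```text
clock: 7.6
tcp_pos: [0.6306, -0.0739, 0.2018]
tool_rot: [-0.0, 0.084, 0.996, 0.0]
ft_force: [-1.2, 0.8, -2.7]
finger_gap: 0.0547
```

```bash
python3 snap.py 7 160 150 400 400 2.4;python3 -c "
from station import *;print(get_obs()['ft_force'],get_obs()['finger_gap'])"
```

```text
[ 0.63062491 -0.07385599  0.20179876] 0.0016893913306307998
[ 1.05420356  0.65906586 -3.37296393] 0.055463337214172896
```

View pics/wrist7c.png

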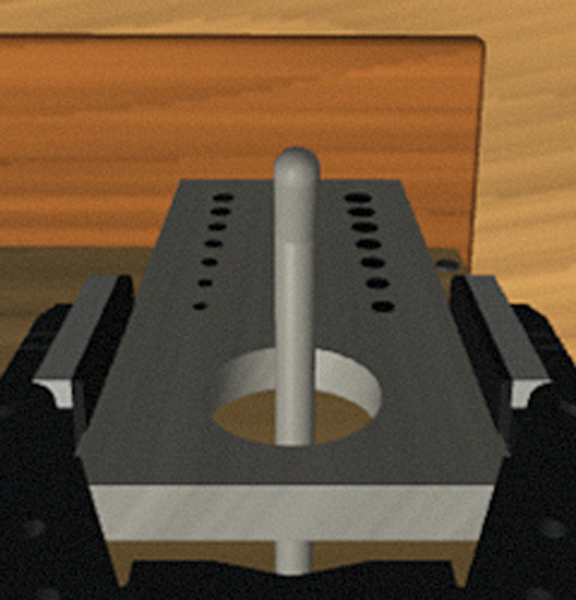

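Call:
send_rows(
  commands=[-0.3,0.05,0,0,0,0,-0.3,0.05,0,0,0,0,-0.3,0.05,0,0,0,0,-0.3,0.05,0,0,0,0,0,0,0,0,0,0],
)

```text
clock: 8.15
tcp_pos: [0.5997, -0.0686, 0.2022]
tool_rot: [0.0, 0.084, 0.996, 0.001]
ft_force: [0.1, -0.5, -4.0]
finger_gap: 0.0547
```

```bash
python3 snap.py 8 160 150 400 400 2.4;python3 -c "
from station import *;print(get_obs()['ft_force'],get_obs()['finger_gap'])"
```

```text
[ 0.5997383  -0.06861574  0.20218732] 0.029360508809274995
[ 0.10441345 -0.60014776 -3.72260553] 0.05506488020330143
```

View pics/wrist8c.png

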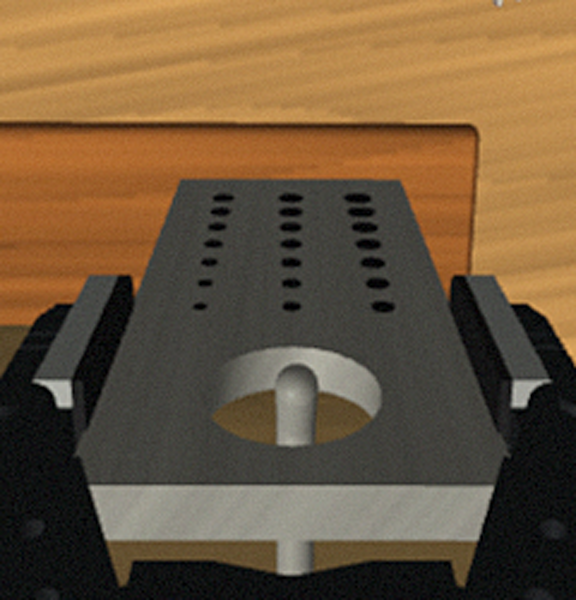

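The tip is now inside the hole with clearance and no contact force. I'll continue sliding out.

Call:
send_rows(
  commands=[-0.3,0.05,0,0,0,0,-0.3,0.05,0,0,0,0,-0.3,0.05,0,0,0,0,-0.4,0.07,0,0,0,0,-0.5,0.08,0,0,0,0,-0.5,0.08,0,0,0,0,-0.4,0.07,0,0,0,0,0,0,0,0,0,0],
)

```text
clock: 9.0
tcp_pos: [0.532, -0.0573, 0.2021]
tool_rot: [-0.0, 0.084, 0.997, 0.001]
ft_force: [0.6, -0.7, -3.0]
finger_gap: 0.0552
```

```bash
python3 snap.py 9 0 0 560 420 1;python3 -c "
from station import *;print(get_obs()['ft_force'],get_obs()['finger_gap'])"
```

```text
[ 0.53201552 -0.05729814  0.20207375] 0.03829569418397672
[ 0.55678912 -0.33885772 -3.64492261] 0.055235327351061105
```

View pics/wrist9c.png

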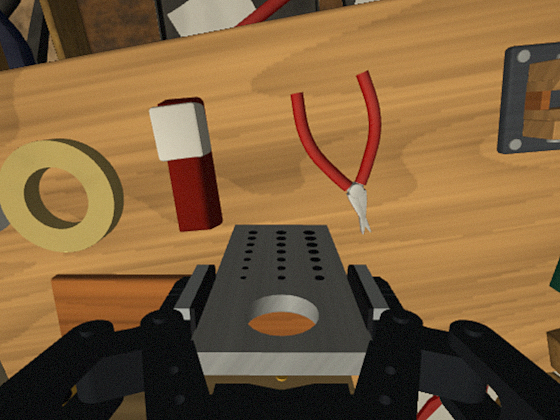

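Run:
```python
import cv2
im=cv2.imread("pics/wrist9.png")
cv2.imwrite("pics/a.png",cv2.resize(im[210:390,180:385],None,fx=3.3,fy=3.3,interpolation=cv2.INTER_CUBIC))
```

```text
(no output)
```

View pics/a.png

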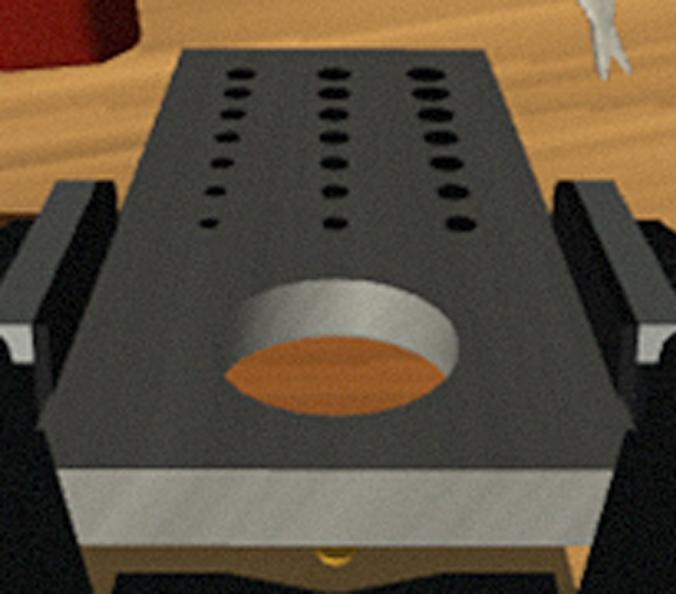

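```bash
cat > pnp.py <<'E'
from h import *
import cv2,pickle
np.set_printoptions(precision=4,suppress=True)
def pnp(px,k):
    o=pickle.load(open(f"pics/wrist{k}.pkl","rb"));f,cx,cy,E=cam("wrist",o)
    # plate frame: x = away from robot (back face +4), y right in image, z up
    X=np.array([[-4,-28,-60],[-4,28,-60],[-4,-28,60],[-4,28,60],[4,-28,60],[4,28,60]])/1000.
    ok,r,t=cv2.solvePnP(X,np.array(px,float),np.array([[f,0,cx],[0,f,cy],[0,0,1]]),None)
    M=np.eye(4);M[:3,:3]=cv2.Rodrigues(r)[0];M[:3,3]=t[:,0]
    err=cv2.projectPoints(X,r,t,np.array([[f,0,cx],[0,f,cy],[0,0,1]]),None)[0][:,0]-px
    G=np.linalg.inv(E)@M
    foot=G@[0,0,-.06,1]; print("tcp",o["tcp_pos"],"foot",foot[:3],"centre",G[:3,3],"err",np.abs(err).max())
    print("z axis",G[:3,2],"yaw",np.degrees(np.arctan2(-G[0,1],G[1,1])),"foot-tcp",foot[:3]-o["tcp_pos"])
if __name__=="__main__":
    p=[(182,50),(486,50),(57,468),(612,468),(78,546),(592,546)]
    pnp([(180+u/3.3-.35,210+v/3.3-.35) for u,v in p],9)
E
python3 pnp.py
```

```text
tcp [ 0.532  -0.0573  0.2021] foot [ 0.5361 -0.0578  0.1196] centre [ 0.5394 -0.0583  0.1795] err 3.0805023284298443
z axis [ 0.0553 -0.0089  0.9984] yaw -9.640226257300093 foot-tcp [ 0.0041 -0.0005 -0.0825]
```

```bash
cat > m.py <<'E'
from h import *
import pickle
np.set_printoptions(precision=4,suppress=True)
def f(k,u0,v0,s,foot,ftop,btop,foff=-0.0676):
    o=pickle.load(open(f"pics/wrist{k}.pkl","rb"));W=cam("wrist",o);t=o["tcp_pos"];zf=t[2]+foff
    q=o["tool_rot"];Rm=R.from_quat(q[[1,2,3,0]]).as_matrix()
    for n,p,z in [("footL",foot[0],zf),("footR",foot[1],zf),("ftop",ftop,zf+.12),("btop",btop,zf+.12)]:
        X=plane(W,u0+p[0]/s-.35,v0+p[1]/s-.35,z); print(n,X,"tool",Rm.T@(X-t))
if __name__=="__main__": f(9,180,210,3.3,[(182,50),(486,50)],(334,468),(334,546))
E
python3 m.py
```

```text
footL [ 0.5227 -0.0839  0.1345] tool [ 0.0047 -0.0279  0.0676]
footR [ 0.5321 -0.0286  0.1345] tool [0.0047 0.0282 0.0676]
ftop [ 0.5267 -0.0562  0.2545] tool [ 0.0054  0.0003 -0.0524]
btop [ 0.5348 -0.0576  0.2545] tool [-0.0028  0.0003 -0.0524]
```

Call:
send_rows(
  commands=[-0.14,0.8,0.2,0,0,0.09,-0.14,0.8,0.2,0,0,0.09,-0.14,0.8,0.2,0,0,0.09,-0.14,0.8,0.2,0,0,0.09,-0.14,0.8,0,0,0,0.09,-0.14,0.8,0,0,0,0.09,-0.14,0.8,0,0,0,0.09,-0.14,0.8,0,0,0,0.08],
)

```text
clock: 9.85
tcp_pos: [0.5054, 0.1032, 0.222]
tool_rot: [0.0, 0.041, 0.999, 0.0]
ft_force: [-0.2, -0.3, -3.8]
finger_gap: 0.0551
```

Call:
send_rows(
  commands=[-0.14,0.8,0,0,0,0,-0.14,0.8,0,0,0,0,-0.14,0.8,0,0,0,0,-0.14,0.7,0,0,0,0,0,0,0,0,0,0,0,0,0,0,0,0],
)

```text
clock: 10.45
tcp_pos: [0.4915, 0.1798, 0.2218]
tool_rot: [0.0, 0.041, 0.999, -0.0]
ft_force: [0.0, 0.5, -3.7]
finger_gap: 0.055
```

```bash
python3 snap.py 10 0 0 560 420 1;python3 -c "
from station import *;print(get_obs()['ft_force'],get_obs()['finger_gap'],get_obs()['tool_rot'])"
```

```text
[0.49149233 0.17983658 0.2218185 ] 0.01949297429655601
[-0.45361032  0.41398312 -4.45146069] 0.055345830310121434 [ 1.16934523e-04  4.15142912e-02  9.99137895e-01 -1.28325198e-04]
```

View pics/wrist10c.png

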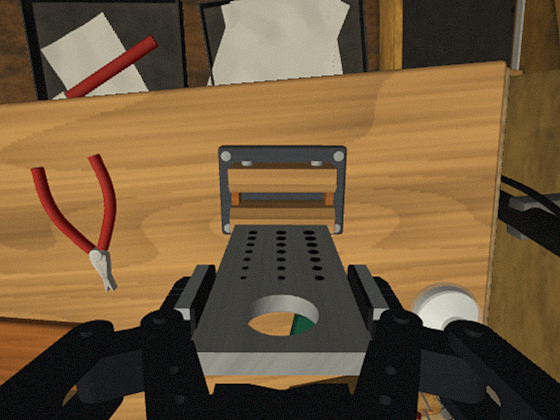

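Run:
```python
import cv2
im=cv2.imread("pics/wrist10.png")
cv2.imwrite("pics/a.png",cv2.resize(im[140:260,205:360],None,fx=5,fy=5,interpolation=cv2.INTER_CUBIC))
```

```text
(no output)
```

View pics/a.png

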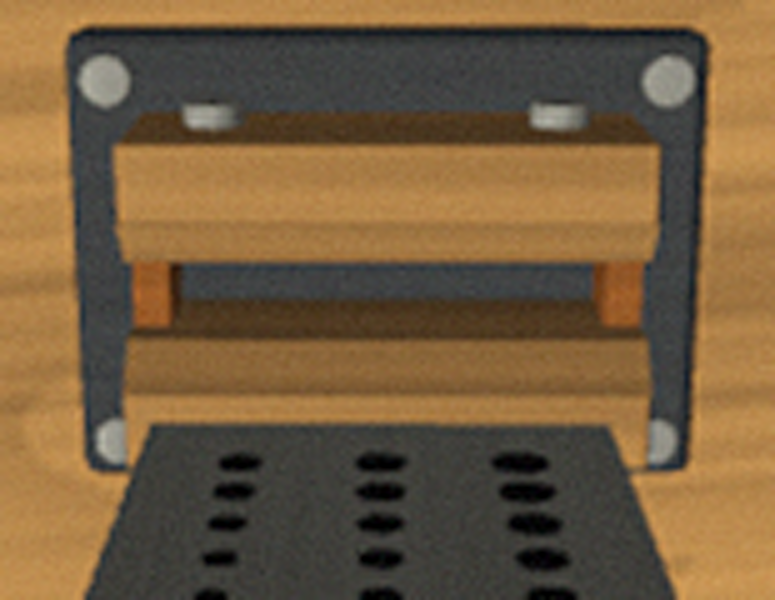

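Run:
```python
from h import *
import pickle
np.set_printoptions(precision=4,suppress=True)
o=pickle.load(open("pics/wrist10.pkl","rb"));W=cam("wrist",o);t=o["tcp_pos"]
Rm=R.from_quat(o["tool_rot"][[1,2,3,0]]).as_matrix()
def g(n,u,v,z):
    X=plane(W,205+u/5-.4,140+v/5-.4,z); print(n,X,"tool",Rm.T@(X-t)); return X
P=[g("s",u,v,.057) for u,v in [(104,81),(668,81),(115,440),(660,440)]]; m=np.mean(P,0);print(m,Rm.T@(m-t))
for v,z in [(222,.09),(393,.09),(262,.083),(338,.083)]: g("jaw",385,v,z)
for u,z in [(132,.086),(642,.086)]: g("stop/jaw end",u,300,z)
for u in (148,607): g("foot",u,426,t[2]-.0676)
```

```text
s [0.4538 0.1361 0.057 ] tool [ 0.034  -0.0466  0.1648]
s [0.4616 0.2309 0.057 ] tool [0.034  0.0485 0.1648]
s [0.5174 0.1301 0.057 ] tool [-0.0298 -0.0475  0.1648]
s [0.5253 0.2271 0.057 ] tool [-0.0298  0.0499  0.1648]
[0.4895 0.181  0.057 ] [0.0021 0.0011 0.1648]
jaw [0.475  0.1819 0.09  ] tool [0.0167 0.0008 0.1318]
jaw [0.5024 0.1797 0.09  ] tool [-0.0109  0.0008  0.1318]
jaw [0.4829 0.1813 0.083 ] tool [0.0088 0.0008 0.1388]
jaw [0.4953 0.1803 0.083 ] tool [-0.0038  0.0008  0.1388]
stop/jaw end [0.485 0.141 0.086] tool [ 0.0033 -0.0392  0.1358]
stop/jaw end [0.4916 0.2213 0.086 ] tool [0.0033 0.0414 0.1358]
foot [0.4845 0.1521 0.1542] tool [ 0.0047 -0.0281  0.0676]
foot [0.4891 0.2078 0.1542] tool [0.0047 0.0277 0.0676]
```

Call:
send_rows(
  commands=[-0.07,0.05,-0.4,0,0,0,0,0,-0.4,0,0,0,0,0,-0.4,0,0,0,0,0,-0.4,0,0,0,0,0,-0.4,0,0,0,0,0,-0.2,0,0,0,0,0,0,0,0,0,0,0,0,0,0,0],
)

```text
clock: 11.3
tcp_pos: [0.4896, 0.1812, 0.1671]
tool_rot: [0.0, 0.041, 0.999, 0.0]
ft_force: [0.2, -0.5, -3.2]
finger_gap: 0.055
```

```bash
python3 snap.py 11 190 130 370 290 4;python3 -c "
from station import *;print(get_obs()['ft_force'],get_obs()['finger_gap'],get_obs()['tool_rot'])"
```

```text
[0.48962249 0.18122622 0.1671256 ] 0.008007305865329967
[ 0.06597483 -0.30884251 -3.61587286] 0.054754683919606396 [3.13087967e-04 4.11522397e-02 9.99152791e-01 3.07945521e-04]
```

View pics/wrist11c.png

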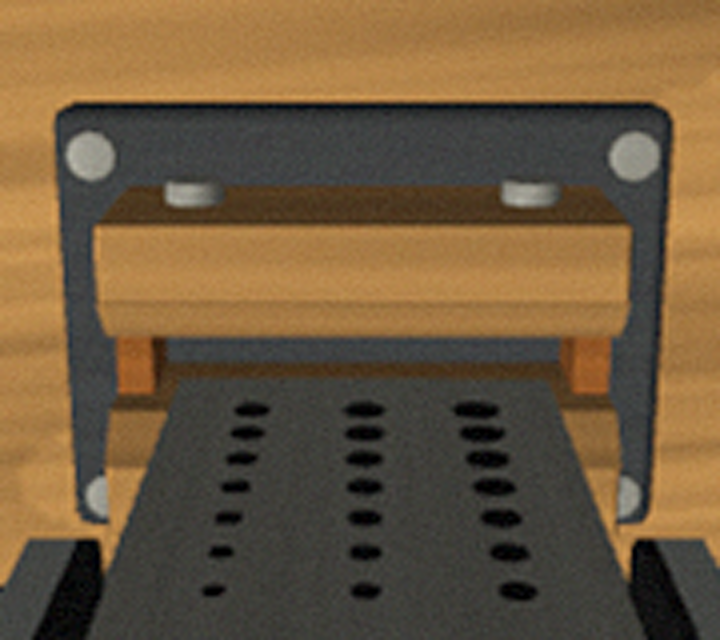

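Run:
```python
from h import *
import pickle
np.set_printoptions(precision=4,suppress=True)
o=pickle.load(open("pics/wrist11.pkl","rb"));W=cam("wrist",o);t=o["tcp_pos"]
Rm=R.from_quat(o["tool_rot"][[1,2,3,0]]).as_matrix()
def g(n,u,v,z):
    X=plane(W,190+u/4-.4,130+v/4-.4,z); print(n,"tool",Rm.T@(X-t)); return X
for v,z in [(302,.09),(466,.09),(337,.083),(408,.083)]: g("jaw",365,v,z)
for u in (104,618): g("jawend",u,315,.086)
for u in (182,548): g("foot",u,378,t[2]-.0676)
```

```text
jaw tool [0.0145 0.0002 0.0771]
jaw tool [-0.0129  0.0002  0.0771]
jaw tool [0.0068 0.0002 0.0841]
jaw tool [-0.0054  0.0002  0.0841]
jawend tool [ 0.0113 -0.0415  0.0811]
jawend tool [0.0113 0.0407 0.0811]
foot tool [ 0.0051 -0.0276  0.0676]
foot tool [0.0051 0.0281 0.0676]
```

Call:
send_rows(
  commands=[0,0,-0.3,0,0,0,0,0,-0.3,0,0,0,0,0,-0.2,0,0,0,0,0,-0.2,0,0,0,0,0,-0.2,0,0,0,0,0,-0.2,0,0,0,0,0,0,0,0,0],
)

```text
clock: 12.05
tcp_pos: [0.4891, 0.181, 0.1312]
tool_rot: [-0.0, 0.041, 0.999, -0.0]
ft_force: [-0.9, 0.3, -2.7]
finger_gap: 0.0549
```

Call:
send_rows(
  commands=[0,0,-0.06,0,0,0,0,0,-0.06,0,0,0,0,0,-0.06,0,0,0,0,0,-0.04,0,0,0,0,0,0,0,0,0],
)

```text
clock: 12.55
tcp_pos: [0.4894, 0.1812, 0.1263]
tool_rot: [-0.0, 0.041, 0.999, 0.0]
ft_force: [-0.0, -0.1, -3.8]
finger_gap: 0.0552
```

Call:
send_rows(
  commands=[0,0,-0.04,0,0,0,0,0,-0.04,0,0,0,0,0,0,0,0,0],
)

```text
clock: 12.85
tcp_pos: [0.4894, 0.1812, 0.1243]
tool_rot: [-0.0, 0.041, 0.999, 0.0]
ft_force: [-0.5, 0.2, -3.9]
finger_gap: 0.0547
```

Call:
send_rows(
  commands=[0,0,-0.03,0,0,0,0,0,0,0,0,0,0,0,0,0,0,0],
)

```text
clock: 13.15
tcp_pos: [0.4894, 0.1811, 0.1237]
tool_rot: [0.0, 0.041, 0.999, 0.0]
ft_force: [0.4, 0.5, -3.7]
finger_gap: 0.0553
```

Call:
send_rows(
  commands=[0,0,-0.03,0,0,0,0,0,0,0,0,0,0,0,0,0,0,0],
)

```text
clock: 13.45
tcp_pos: [0.4897, 0.1811, 0.1235]
tool_rot: [0.0, 0.041, 0.999, 0.0]
ft_force: [-2.6, -1.2, 6.2]
finger_gap: 0.055
```

Call:
send_rows(
  commands=[0,0,0,0,0,0,0,0,0,0,0,0,0,0,0,0,0,0,0,0,0,0,0,0,0,0,0,0,0,0],
  fingers=0,
)

```text
clock: 13.95
tcp_pos: [0.4894, 0.1812, 0.1229]
tool_rot: [0.0, 0.041, 0.999, 0.0]
ft_force: [-0.6, 0.3, -0.1]
finger_gap: 0.0856
```

```bash
python3 snap.py 12 0 0 560 420 1
```

```text
[0.4894399  0.18121025 0.12287499] 0.0017811223807326958
```

View pics/wrist12c.png

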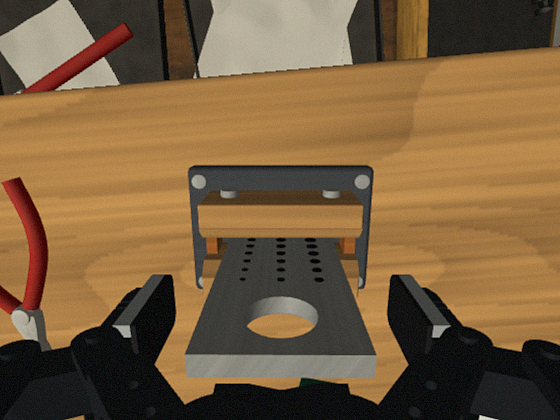

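Released, and the plate stands centred in the slot. I'll retreat straight up and recheck.

Call:
send_rows(
  commands=[0,0,0.4,0,0,0,0,0,0.8,0,0,0,0,0,0.9,0,0,0,0,0,1,0,0,0,0,0,1,0,0,0,0,0,1,0,0,0,0,0,1,0,0,0,0,0,0,0,0,0],
)

```text
clock: 14.8
tcp_pos: [0.4908, 0.1815, 0.2795]
tool_rot: [0.002, 0.041, 0.999, 0.002]
ft_force: [0.6, -0.3, 1.2]
finger_gap: 0.0854
```

Call:
send_rows(
  commands=[-0.8,-0.8,0,0,0,0,-0.8,-0.8,0,0,0,0,-0.8,-0.5,0,0,0,0,0,0,0,0,0,0,0,0,0,0,0,0],
)

```text
clock: 15.3
tcp_pos: [0.4294, 0.1287, 0.2757]
tool_rot: [0.0, 0.041, 0.999, 0.001]
ft_force: [-0.2, -0.2, -0.0]
finger_gap: 0.085
```

```bash
python3 snap.py 13 240 180 480 400 2.7
python3 - <<'E'
from h import *
import cv2
im=snapshot("scene")[:,:,::-1]; cv2.imwrite("pics/s13.png",cv2.resize(im[60:180,200:380],None,fx=4.4,fy=4.4,interpolation=cv2.INTER_CUBIC))
E
```

```text
[0.42939087 0.12870092 0.2757156 ] 0.028039223101504147
```

View pics/wrist13c.png

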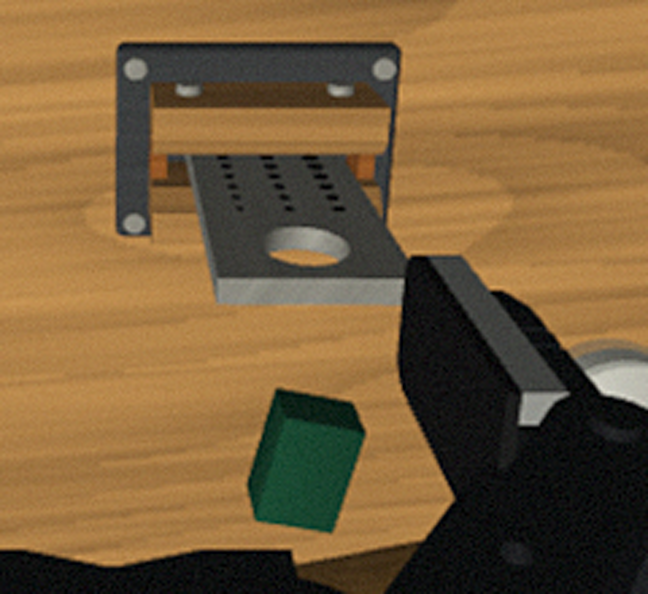

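View pics/s13.png

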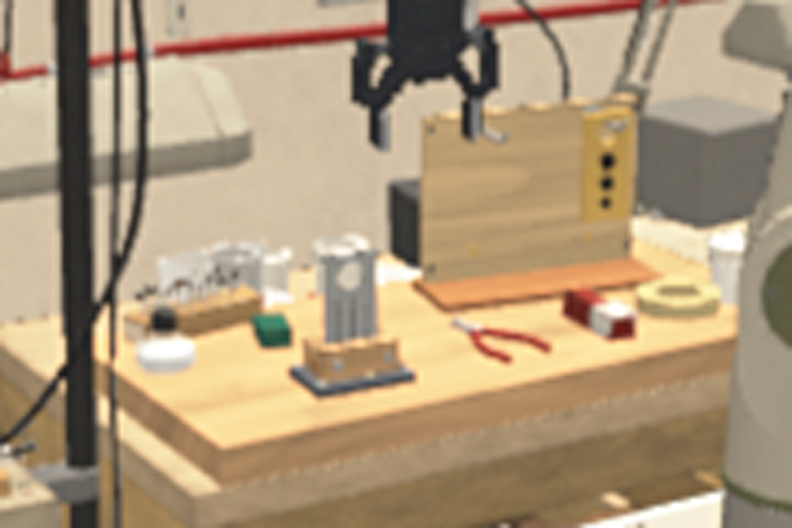

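Run:
```python
from h import *
import pickle
np.set_printoptions(precision=4,suppress=True)
W=cam("wrist",pickle.load(open("pics/wrist13.pkl","rb")))
g=lambda u,v,z: plane(W,240+u/2.7-.3,180+v/2.7-.3,z)
print(g(218,279,.176),g(220,303,.176),g(410,278,.176))
print(get_obs()["joint_vel"].max())
job_done()
```

```text
[0.4827 0.1539 0.176 ] [0.4901 0.1541 0.176 ] [0.4868 0.2062 0.176 ]
0.011669405085990889
the job is handed in; nothing more can be done
```

The drawplate now stands upright in the holder's slot with its hang hole up, and the job is handed in at about 15 s of the 50 s allowed.

- **Lift-off:** I gripped the plate by its two edges from above and raised it about 14.7 mm. I then slid it about 100 mm out along the peg. The measured vertical force stayed at about the plate's own weight, 3–4 N, with no sign of contact with the peg.
- **Placing:** I re-measured the holder above and just over the slot, which put the plate within about 0.5 mm of the slot's centre. I lowered it until it touched the slot floor at roughly 10 N, let go and drew the gripper back up and away.
- **Last checks:**
  - The plate's top centre is at about (0.489, 0.182), against a slot centre measured at (0.4895, 0.181). That is within about 1 mm, so it hardly leans.
  - The brass gauge plate still hangs on its peg at the same place in the scene picture. I checked it only by eye, not by a distance measurement.
  - The gripper is clear and the wrist force is near zero.
- **Failed or disagreed:** One fit of the held plate's pose gave a bad result because the fingers hid its upper corners. I dropped it and used edge measurements instead. In the last picture the plate's far top corner was partly hidden by a finger, so the final position rests mainly on the near corners.

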